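# Thread the guard rail into the spice rack

### The job

Put the guard rail back on the spice rack: pick it up by its wooden handle and slide its steel shaft, from the rack's left end, through the holes of all three guide blocks until the handle sits fully home against the left block, press it there until you feel it bear firmly (about 10 N), then let go. The blocks have been clamped at a height you do not know exactly, so feel for the first hole and push gently, never forcing or jamming the rail against the rack, and leave the spice jars where they stand.

Things in the scene. Friction and masses are not known exactly. Their poses are not given: they have to be found in the camera images.
- rack: Small wooden spice rack, fixed. Origin on the worktop below the rail line's middle; y from its right to its left end, x to the back, z up. Upright plates (12 mm thick, 112 mm high, x +14 to +92 mm) at y = +80, 0, -80 mm; on the front edge of each a grey guide block is clamped. Two jars stand between the plates.
- rail_line (a point): Point on the rack 70 mm above its origin, axes as the rack's. Each guide block: 28 mm wide (x -14 to +14), 16 mm thick along y (centred at y = +80, 0, -80), 76 mm high, flat faces, a round 12.4 mm through hole along y at its centre (x = 0), mouths chamfered 1.5 mm. The three holes are in line, level and never shift.
- left_face (a point): Point in the left guide block's outer face plane: 88 mm left of the rack's middle, x = 0, 70 mm up; axes as the rack's. The hole's height is NOT given: its centre is 54 to 86 mm above the worktop (up to 16 mm above or below this point), the same for all three blocks. Off the hole the tip meets a flat face. The handle's front end bears here when home.
- rail_grip (a point): Centre of the guard rail's wooden handle, a 24 x 24 mm square bar 80 mm long along the rail's y. A 10 mm round steel shaft, 190 mm long, leaves the middle of its front end towards the rail's -y. About 0.14 kg. Starts lying on the worktop on its handle (centre 12 mm up, shaft level, pointing to the right). Home: 128 mm left of the rack's middle, rail's y along the rack's y.
- rail_tip (a point): Centre of the shaft's end, 230 mm from the handle's centre along the rail's -y. The last 5 mm taper to 8 mm diameter. The rail balances about 22 mm in front of the handle's centre.
- jar_mint: Spice jar with pale green cap, 44 mm diameter, 106 mm high, origin under its centre; stands loose in the rack's left bay. Leave alone.
- jar_black: Spice jar with black cap, 38 mm diameter, 96 mm high, origin under its centre; stands loose in the rack's right bay. Leave alone.
- jar_red: Spice jar with red cap, 51 mm diameter, 108 mm high, origin under its centre; stands loose on the worktop behind. Leave alone.

How it is judged:
On the way, in this order (a step that is already met when the one before it is completed fails the run):
1. the shaft's tip has gone through the left guide block (y of rail_tip in the frame of rack between -0.11 and 0.07 m and x of rail_tip in the frame of rack between -0.006 and 0.006 m and z of rail_tip in the frame of rack between 0.046 and 0.094 m and angle between the y axis of rail_grip and the y axis of rack, either way round below 0.06 rad), for 0.05 s.
2. the tip has gone on through the middle guide block (y of rail_tip in the frame of rack between -0.11 and -0.01 m and x of rail_tip in the frame of rack between -0.006 and 0.006 m and z of rail_tip in the frame of rack between 0.046 and 0.094 m and angle between the y axis of rail_grip and the y axis of rack, either way round below 0.06 rad), for 0.05 s.
3. the handle is pressed home against the left block so that the rail bears on the rack with more than 5 N (y of rail_grip in the frame of rack below 0.13 m and x of rail_grip in the frame of rack between -0.006 and 0.006 m and z of rail_grip in the frame of rack between 0.046 and 0.094 m and angle between the y axis of rail_grip and the y axis of rack, either way round below 0.06 rad and contact force between rail and rack above 5 N), for 0.02 s.
At the end, for the whole second after the job is handed in: The shaft runs through all three guide blocks, in line with the rack (within 0.06 rad and 6 mm), the handle's front end is within 3 mm of the left block's outer face, and the rail is at rest and released (y of rail_grip in the frame of rack below 0.131 m and x of rail_grip in the frame of rack between -0.006 and 0.006 m and z of rail_grip in the frame of rack between 0.046 and 0.094 m and y of rail_tip in the frame of rack below -0.096 m and x of rail_tip in the frame of rack between -0.006 and 0.006 m and z of rail_tip in the frame of rack between 0.046 and 0.094 m and angle between the y axis of rail_grip and the y axis of rack, either way round below 0.06 rad and linear speed of rail below 0.02 m/s); the robot touches nothing.
It fails at once if the rail is forced against the rack or its guide blocks with more than 30 N (contact force between rail and rack above 30 N).
It fails at once if the pale-green-capped jar is shifted by more than 15 mm (distance of jar_mint from where it was at the start of the episode above 0.015 m).
It fails at once if the black-capped jar is shifted by more than 15 mm (distance of jar_black from where it was at the start of the episode above 0.015 m).
It fails at once if the red-capped jar is shifted by more than 15 mm (distance of jar_red from where it was at the start of the episode above 0.015 m).
It also fails if it takes over 72 s, if anything falls off the work surface, if the arm or the gripper's body presses on something with over 40 N, if the wrist force passes 120 N, or if a joint passes its speed limit or range.

### The arm

A 6-joint arm with a two-finger parallel gripper is mounted at the origin on a cart in front of the work surface, level with it; the furniture and walls round the work are solid. World frame = base frame: x ahead of the robot, y to its left, z up, the work surface at z = 0. Lengths are in m, angles in rad, forces in N, time in s.
With the tool pointing down it reaches from about 0.325 to 0.9 m from the base axis. Payload 3.5 kg.
Tool frame: the origin (TCP) lies between the finger pads; the fingertips stand 8 mm ahead of it and the grasp point (between the pads) lies 11 mm behind it (tip_reach is the z of the fingertips in the tool frame, in m); z points along the fingers, y is the line along which they close (so a half turn about z gives the same grasp; the last joint's range is limited). The gripper opens to 85 mm and grips with 20 to 120 N. Pads are 22 mm wide; open, the fingers measure 114 mm over their backs; the gripper's body (76 mm by 85 mm) begins 54 mm behind the grasp point. The pads swing forward as they close: fully open they stand 13 mm farther back than shut.
Start: joints at [-1.404, 0.276, -0.026, 1.268, 0, 1.467], TCP at [0.167, -0.602, 0.239] pointing down, gripper open.
Joint ranges: [-3.12, 3.12], [-0.85, 1.88], [-1.08, 1.24], [-1.95, 2.15], [-1.57, 1.53], [-3.14, 3.14]. Speed limits (rad/s): [2.57, 2.57, 3.14, 3.14, 3.14, 3.14].

### API

Orientations are given as a unit quaternion [w, x, y, z].
In Python, from workcell import observe, get_image, hand_in, tip_reach gives the robot as it stands. The module is installed in compiled form; this text tells all that it offers.
- The arm moves only by the shell command python3 -m jog 'ROWS' [OPENING] [FORCE]. ROWS is JSON, a list of rows, each an object of numbers: "x", "y", "z": the shift along the tool's x, y, z in cm; "rx", "ry", "rz": the turn, a rotation vector about the tool's x, y, z in rad. A call has 1 to 20 rows; each row shifts and turns the commanded pose from where the row before left it, along the tool's axes as they then stand; what a row does not reach is not made up. A row lasts 1/8 s, in which the tool goes at most 62.5 mm and 10.7 degrees, less where a joint would pass 70% of its speed; a pose out of reach is approached as far as the arm can. A call is refused whole if a number of a shift passes 6.25 or a number of a turn 0.188, either way. A call with a gripper value outside its range is refused whole. OPENING is the finger opening in cm, from 0 to 8.54, set as the call begins (- or left out, the last holds). The fingers move at their own pace and stop on an object; FORCE is the grip in N (left out, the last holds). Time passes only in rows, so rows that do not move let the fingers close. It gives the time, the measured TCP pose, the force, the opening and the grip force at its end, in the units of the state.
- observe(): the state, without advancing time (a new reading comes with each control period).
- get_image(name): name is "scene" or "top" or "wrist"; returns a dict with "color" (480x640x3 uint8, red, green, blue), "depth" (480x640 float32, m along the optical axis (not along the pixel's ray), 0 where there is no reading), "vfov" (degrees; the focal length in pixels is half the picture's height over the tangent of half this angle, whatever the lens; pixels are square), "cx", "cy" (the principal point, pixels), "rvec" (rotation vector, rad) and "tvec" (3), from world to camera coordinates, as OpenCV has them. Camera axes: x right, y down, z forward; pixel columns grow to the right and rows downward; lengths in m; the calibration is good to about 2 mm. A picture is of the moment at which its call begins.
- hand_in(): hands the job in; it is judged then, once.
The state is a dict: "time_s": time; "qpos": joint angles; "dq": joint speeds; "tau": joint torques, N m; "position": TCP position; "tcp_rot": TCP orientation; "wrist_force": force on the tool from outside, world axes, zero at the start; "ft_torque": the same for the moment, N m; "grip_width": finger opening in m; "finger_force": force on a finger pad.
Only numpy, scipy, OpenCV 4.12 (cv2) and the standard library are available. Lean on these libraries where they do the work, as an engineer would, in place of code of your own. Each camera call takes 0.05 s, during which the arm holds its last target. There are 200 camera calls.

## Working session

There is one attempt and no reset: what is moved stays moved. The work goes in short steps, Python scripts to look and compute and a shell command to move; the robot and the scene stay as the last step left them, time stands still between calls to the robot, and variables do not carry over. Pictures are saved under pics/ and viewed, at most 10 in all, crops included, and the job is handed in when it is done.

```bash
mkdir -p pics; cat > h.py <<'E'
import numpy as np, cv2
from scipy.spatial.transform import Rotation as R
from workcell import observe, get_image, hand_in, tip_reach
def cam(n):
    g=get_image(n); g['f']=240/np.tan(np.radians(g['vfov'])/2); return g
def world(g,u,v,d=None):
    d=g['depth'][v,u] if d is None else d
    p=np.stack([(u-g['cx'])/g['f']*d,(v-g['cy'])/g['f']*d,d*np.ones_like(u,dtype=float)],-1)
    return (p-np.ravel(g['tvec']))@R.from_rotvec(np.ravel(g['rvec'])).as_matrix()
def cloud(g):
    v,u=np.mgrid[0:480,0:640]; return world(g,u,v,g['depth'])
def save(g,n): cv2.imwrite('pics/'+n,g['color'][:,:,::-1])
E
python3 - <<'E'
from h import *
import pickle
print(observe(),tip_reach)
a=cam('scene');b=cam('top')
for g in(a,b): print(g['f'],g['cx'],g['cy'],g['rvec'],g['tvec'])
pickle.dump((a,b),open('ab.pkl','wb'))
save(a,'s1.png');save(b,'t1.png')
E
```

```text
{'time_s': 0.0, 'qpos': array([-1.40441921e+00,  2.77115931e-01, -2.79128940e-02,  1.26800089e+00,
       -6.44306406e-06,  1.46740086e+00]), 'dq': array([ 0.00076038, -0.00075077, -0.00021893,  0.00091979, -0.00131996,
       -0.00144798]), 'tau': array([ 3.46195302e-04, -4.45501292e+01,  2.95206231e+01,  1.61142438e-02,
       -1.29826635e-04,  3.27704882e-06]), 'position': array([ 0.16643229, -0.60162755,  0.2381552 ]), 'tcp_rot': array([-1.11603894e-03,  9.90916011e-01,  1.34477554e-01, -3.83797390e-05]), 'wrist_force': array([ 0.24726032, -0.99868049, -0.35111473]), 'ft_torque': array([0.0083012 , 0.04989913, 0.03322205]), 'finger_force': 0.0, 'grip_width': 0.08543629287795755} 0.008
463.5713135361954 329.3637522014723 242.2010453048146 [ 2.16192581 -0.68283279  0.29913349] [-0.43499916  0.31080676  0.68028532]
585.0243423048812 318.73440930474754 232.86615392452953 [ 2.2120293  -2.15912657  0.08877546] [0.07193173 0.57935588 1.06577578]
```

View pics/s1.png

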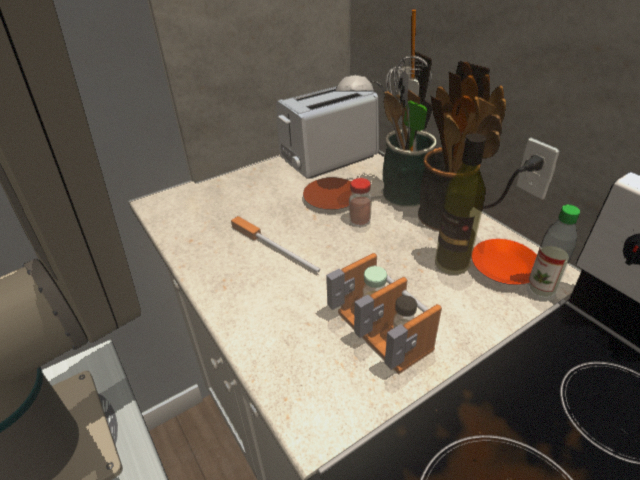

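View pics/t1.png

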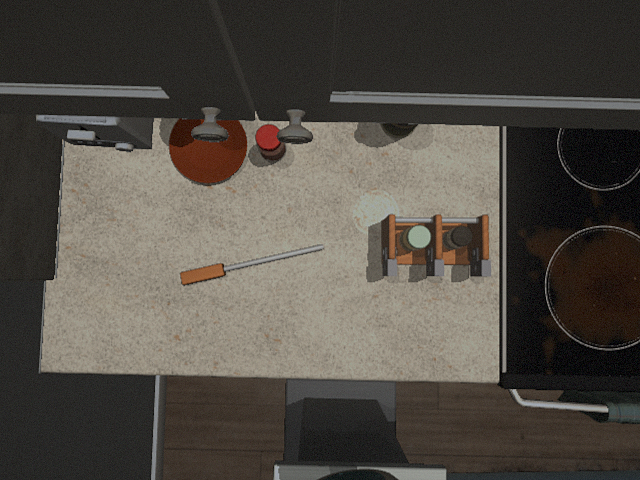

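The top view shows the handle at (203,274), the shaft tip at (323,247) and the block tops at about (391,268), (435,268) and (481,268). The scene view shows the handle at (245,229) and the blocks' front faces at (340,287), (368,315) and (402,345).

```bash
python3 - <<'E'
from h import *
import pickle
a,b=pickle.load(open('ab.pkl','rb'))
def box(P,u0,u1,v0,v1): return P[v0:v1,u0:u1].reshape(-1,3)
A,B=cloud(a),cloud(b)
def hsv(g): return cv2.cvtColor(g['color'],cv2.COLOR_RGB2HSV)
for n,g,P,(u0,u1,v0,v1) in(('scene',a,A,(225,265,210,245)),('top',b,B,(170,235,255,295))):
    h=hsv(g)[v0:v1,u0:u1].reshape(-1,3); p=box(P,u0,u1,v0,v1)
    m=(h[:,1]>150)&(h[:,0]<20)&(p[:,2]>0.005); q=p[m]
    top=q[q[:,2]>np.percentile(q[:,2],60)-.004]
    r=cv2.minAreaRect((top[:,:2]*1000).astype(np.float32)); print(n,m.sum(),np.percentile(q[:,2],[5,50,95]),r)
# shaft
p=box(B,222,330,240,275); h=hsv(b)[240:275,222:330].reshape(-1,3)
m=(p[:,2]>0.006)&(h[:,1]<60); q=p[m]; print('shaft',m.sum(),q[:,2].mean(),q.min(0),q.max(0)); print(cv2.fitLine(q[:,:2].astype(np.float32),cv2.DIST_HUBER,0,.01,.01).ravel())
print('table z',np.median(box(B,250,300,300,350)[:,2]),np.median(box(A,220,300,290,330)[:,2]))
# blocks
for n,g,P,bx in(('top',b,B,[(378,402,255,280),(424,448,255,280),(469,495,255,280)]),('scene',a,A,[(325,360,265,310),(352,388,288,338),(384,425,318,370)])):
    for u0,u1,v0,v1 in bx:
        h=hsv(g)[v0:v1,u0:u1].reshape(-1,3); p=box(P,u0,u1,v0,v1)
        m=(h[:,1]<70)&(p[:,2]>0.02)&(p[:,2]<.14); q=p[m]
        print(n,m.sum(),np.percentile(q,[3,50,97],axis=0).round(4).tolist())
# uprights
p=box(B,380,495,210,262);h=hsv(b)[210:262,380:495].reshape(-1,3)
for lo,hi in((380,402),(425,446),(472,494)):
    p=box(B,lo,hi,212,256); m=(p[:,2]>.1)&(p[:,2]<.125)&(hsv(b)[212:256,lo:hi].reshape(-1,3)[:,1]>100); q=p[m]
    print('plate',m.sum(),cv2.minAreaRect((q[:,:2]*1000).astype(np.float32)),np.median(q[:,2]))
c=a['color'][240:380,310:450,::-1]
cv2.imwrite('pics/s2.png',cv2.resize(c,None,fx=4,fy=4,interpolation=cv2.INTER_CUBIC))
E
```

```text
scene 159 [0.02071875 0.02279141 0.02469302] ((356.4424133300781, -103.9622802734375), (919.2545776367188, 51.7255859375), 70.75106811523438)
top 517 [0.01973944 0.02383456 0.02727798] ((502.932861328125, 215.05941772460938), (32.370750427246094, 245.98922729492188), 4.044216156005859)
shaft 565 0.0332749168722197 [0.49546219 0.06621377 0.00619973] [0.56558304 0.26536184 1.105848  ]
[ 0.24693264 -0.96903265  0.5332368   0.15873635]
table z 0.00037330823592020295 -0.0007242002072530203
top 274 [[0.502, -0.0465, 0.0377], [0.5172, -0.0338, 0.1096], [0.5351, -0.0286, 0.1144]]
top 314 [[0.5039, -0.126, 0.041], [0.5184, -0.112, 0.1086], [0.5368, -0.1086, 0.1144]]
top 369 [[0.5058, -0.2059, 0.0412], [0.5201, -0.1914, 0.0991], [0.5387, -0.1886, 0.1151]]
scene 823 [[0.5009, -0.1168, 0.0383], [0.5137, -0.0477, 0.0812], [0.5462, -0.0338, 0.111]]
scene 885 [[0.5024, -0.1307, 0.0388], [0.5177, -0.1272, 0.0817], [0.553, -0.0827, 0.1112]]
scene 972 [[0.5037, -0.21, 0.04], [0.5193, -0.2069, 0.0807], [0.5596, -0.1623, 0.1113]]
plate 248 ((570.18310546875, -37.18836212158203), (68.6710433959961, 10.541810989379883), 0.8569067120552063) 0.11211893741903761
plate 283 ((572.1678466796875, -117.1852798461914), (68.74533081054688, 11.725226402282715), 0.6343449950218201) 0.11186571427549655
plate 294 ((574.1447143554688, -197.5513458251953), (68.94950866699219, 13.462031364440918), 1.5327427387237549) 0.11181744242043623
```

View pics/s2.png

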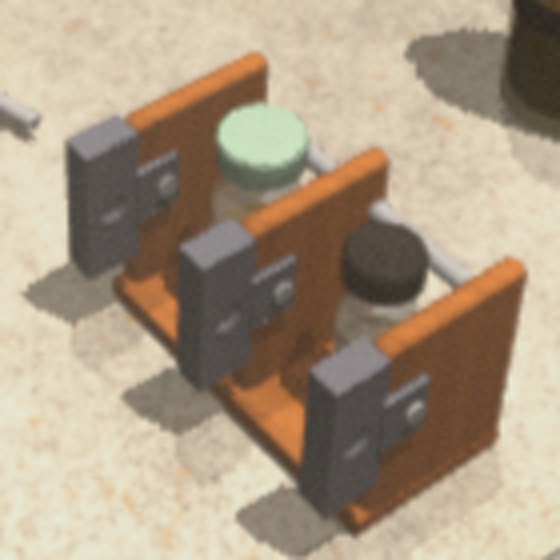

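```bash
python3 - <<'E'
from h import *
import pickle
a,b=pickle.load(open('ab.pkl','rb'))
A,B=cloud(a),cloud(b)
def get(g,P,bx,z0,z1,col):
    u0,u1,v0,v1=bx; h=cv2.cvtColor(g['color'],cv2.COLOR_RGB2HSV)[v0:v1,u0:u1].reshape(-1,3); p=P[v0:v1,u0:u1].reshape(-1,3)
    return p[(p[:,2]>z0)&(p[:,2]<z1)&((h[:,1]>150)if col else(h[:,1]<90))]
for n,g,P,bx in(('s',a,A,(225,265,210,245)),('t',b,B,(170,235,255,295))):
    q=get(g,P,bx,.018,.03,1); print(n,len(q),cv2.minAreaRect((q[:,:2]*1000).astype(np.float32)),np.median(q[:,2]))
q=get(b,B,(228,330,240,275),.008,.024,0); print('shaft',len(q),q.min(0),q.max(0),cv2.fitLine(q[:,:2].astype(np.float32),cv2.DIST_HUBER,0,.01,.01).ravel())
# block tops
for bx in[(378,402,255,280),(424,448,255,280),(469,495,255,280)]:
    q=get(b,B,bx,.1,.13,0); print('top',len(q),np.median(q[:,2]),cv2.minAreaRect((q[:,:2]*1000).astype(np.float32)))
for bx in[(325,360,265,310),(352,388,288,338),(384,425,318,370)]:
    q=get(a,A,bx,.03,.13,0); f=q[(q[:,0]<np.percentile(q[:,0],40))&(q[:,2]<.105)&(q[:,2]>.045)]; t=q[(q[:,2]>.105)&(q[:,0]<.53)]
    print('front x',np.median(f[:,0]),'ztop',np.median(t[:,2]),np.percentile(q[q[:,0]<.506][:,2],[1,99]))
o=observe();Rt=R.from_quat(o['tcp_rot'],scalar_first=True)
print('to rack look', Rt.inv().apply([.47,-.12,.30]-o['position'])*100)
E
```

```text
s 157 ((495.84283447265625, 297.2740478515625), (19.820770263671875, 73.6850814819336), 15.463869094848633) 0.022778467489391066
t 495 ((496.94879150390625, 299.34967041015625), (22.114866256713867, 78.8469009399414), 14.071869850158691) 0.023940856510510426
shaft 520 [0.50465601 0.0773252  0.00865384] [0.55729893 0.25377516 0.02190971] [ 0.24767072 -0.9688443   0.53164417  0.16627243]
top 172 0.11111450435328199 ((518.9343872070312, -38.51691436767578), (33.91012954711914, 16.289026260375977), 1.432377815246582)
top 186 0.11121559442019391 ((519.9574584960938, -118.42821502685547), (32.337730407714844, 16.623191833496094), 0.40143924951553345)
top 183 0.11158521982548043 ((522.8331909179688, -198.16622924804688), (34.204505920410156, 17.660280227661133), 0.6945072412490845)
front x 0.5019570874918942 ztop 0.11002023421806897 [0.0345249  0.11159204]
front x 0.5034908936246417 ztop 0.11021625576294536 [0.03558896 0.11139271]
front x 0.5047817467074367 ztop 0.11027225589088166 [0.03511666 0.11149204]
to rack look [ 42.09590364 -38.35070032  -6.08533489]
```

```bash
python3 -m jog '[{"x":4.2,"y":-3.8,"z":-0.6},{"x":4.2,"y":-3.8,"z":-0.6},{"x":4.2,"y":-3.8,"z":-0.6},{"x":4.2,"y":-3.8,"z":-0.6},{"x":4.2,"y":-3.8,"z":-0.6},{"x":4.2,"y":-3.8,"z":-0.6},{"x":4.2,"y":-3.8,"z":-0.6},{"x":4.2,"y":-3.8,"z":-0.6},{"x":4.2,"y":-3.8,"z":-0.6},{"x":4.2,"y":-3.8,"z":-0.6},{"x":0},{"x":0}]'
python3 - <<'E'
from h import *
import pickle
g=cam('wrist'); save(g,'w1.png'); pickle.dump(g,open('w1.pkl','wb'))
P=cloud(g).reshape(-1,3); h=cv2.cvtColor(g['color'],cv2.COLOR_RGB2HSV).reshape(-1,3)
for y in(-.038,-.118,-.198):
    q=P[(abs(P[:,1]-y)<.012)&(abs(P[:,0]-.519)<.022)&(P[:,2]>.1)&(P[:,2]<.125)&(h[:,1]<90)]
    if len(q)>20: print(len(q),np.median(q[:,2]),cv2.minAreaRect((q[:,:2]*1000).astype(np.float32)))
o=observe();Rt=R.from_quat(o['tcp_rot'],scalar_first=True)
print(o['position'],o['qpos'],o['wrist_force'],Rt.inv().apply([.4965,.299,.15]-o['position'])*100)
E
```

```text
[ 0.1664846  -0.6017969   0.23836175] [-1.40439384e+00  2.77053277e-01 -2.75570092e-02  1.26801822e+00
  2.10421590e-05  1.46739954e+00] [-0.07192698 -0.91084079  0.48153922] [ 55.81547498 -78.0086184    8.98990584]invalid input at $[0]: expected keys x, y, z, rx, ry, rz
```

View pics/w1.png

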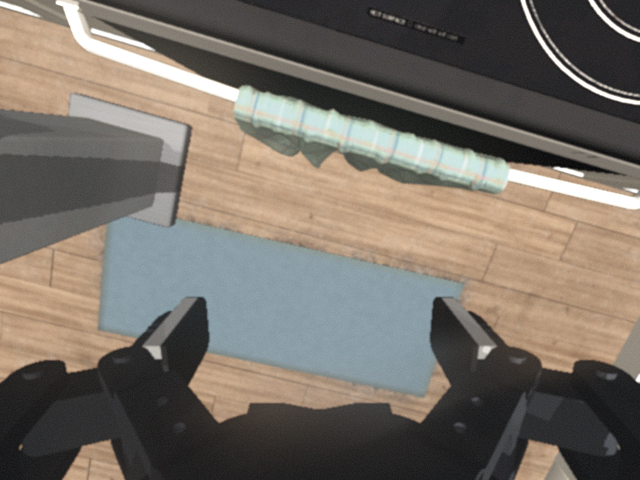

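The wrist view shows only the floor, because the jog was refused: every row needs all six keys. The fingers are at the bottom of the image, and image up is tool +x.

```bash
python3 -m jog '[{"x":4.2,"y":-3.8,"z":-0.6,"rx":0,"ry":0,"rz":0},{"x":4.2,"y":-3.8,"z":-0.6,"rx":0,"ry":0,"rz":0},{"x":4.2,"y":-3.8,"z":-0.6,"rx":0,"ry":0,"rz":0},{"x":4.2,"y":-3.8,"z":-0.6,"rx":0,"ry":0,"rz":0},{"x":4.2,"y":-3.8,"z":-0.6,"rx":0,"ry":0,"rz":0},{"x":4.2,"y":-3.8,"z":-0.6,"rx":0,"ry":0,"rz":0},{"x":4.2,"y":-3.8,"z":-0.6,"rx":0,"ry":0,"rz":0},{"x":4.2,"y":-3.8,"z":-0.6,"rx":0,"ry":0,"rz":0},{"x":4.2,"y":-3.8,"z":-0.6,"rx":0,"ry":0,"rz":0},{"x":0,"y":0,"z":0,"rx":0,"ry":0,"rz":0},{"x":0,"y":0,"z":0,"rx":0,"ry":0,"rz":0}]'
python3 - <<'E'
from h import *
import pickle
g=cam('wrist'); save(g,'w2.png'); pickle.dump(g,open('w2.pkl','wb'))
P=cloud(g).reshape(-1,3); h=cv2.cvtColor(g['color'],cv2.COLOR_RGB2HSV).reshape(-1,3)
for y in(-.038,-.118,-.198):
    q=P[(abs(P[:,1]-y)<.012)&(abs(P[:,0]-.519)<.022)&(P[:,2]>.1)&(P[:,2]<.125)&(h[:,1]<90)]
    if len(q)>20: print(len(q),np.median(q[:,2]),cv2.minAreaRect((q[:,:2]*1000).astype(np.float32)))
o=observe();Rt=R.from_quat(o['tcp_rot'],scalar_first=True)
print(o['position'],o['qpos'],o['wrist_force'],Rt.inv().apply([.4965,.299,.15]-o['position'])*100)
E
```

```text
time_s: 1.52
position: [0.4395, -0.1719, 0.293]
tcp_rot: [-0.0, 0.991, 0.135, -0.0]
wrist_force: [0.5, -0.2, -1.1]
grip_width: 0.085
finger_force: 0.0
946 0.1111196069841197 ((517.0581665039062, -38.71459197998047), (30.41556167602539, 17.34699249267578), 0.5009071230888367)
779 0.11133686107355936 ((517.94580078125, -118.65396881103516), (29.202486038208008, 16.283159255981445), 1.0967121124267578)
756 0.11144835827229424 ((522.8180541992188, -198.47323608398438), (35.97666549682617, 16.197956085205078), 0.9821993112564087)
[ 0.43919336 -0.17245808  0.29291865] [-5.11022024e-01 -2.24844331e-02 -2.56127315e-01  1.33796707e+00
 -4.58620495e-04  2.36137014e+00] [-0.87485996 -0.9149921  -0.40941487] [ 18.07608586 -43.92014154  14.2864074 ]
```

View pics/w2.png

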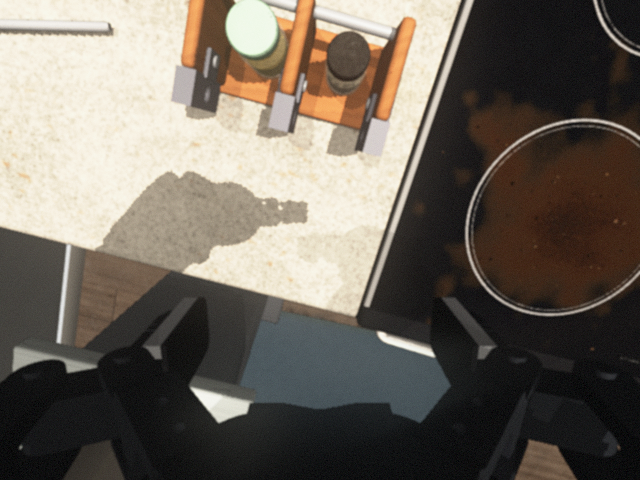

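The wrist view shows the three block tops at (185,87), (283,112) and (376,137), with the shaft tip at (110,28). Next I refine the block line, then go above the handle.

```bash
python3 - <<'E'
from h import *
import pickle
g=pickle.load(open('w2.pkl','rb'));a,b=pickle.load(open('ab.pkl','rb'))
# edges on color: light grey tops; project pixels to plane z=.1113
def plane(g,z):
    v,u=np.mgrid[0:480,0:640]; d1=world(g,u,v,np.ones((480,640)));c=-R.from_rotvec(np.ravel(g['rvec'])).as_matrix().T@np.ravel(g['tvec'])
    r=d1-c; return c+r*((z-c[2])/r[...,2])[...,None]
for n,G in(('w',g),('t',b)):
    P=plane(G,.1113);h=cv2.cvtColor(G['color'],cv2.COLOR_RGB2HSV);D=cloud(G)
    for y in(-.0387,-.1185,-.198):
        m=(abs(P[...,1]-y)<.006)&(abs(P[...,0]-.518)<.03)
        # column-averaged profile vs x
        xs=np.arange(.492,.546,.002); pr=[]
        for x in xs:
            k=m&(abs(P[...,0]-x)<.0012); pr.append((int(np.median(h[...,2][k])),int(np.median(h[...,1][k]))) if k.any() else None)
        print(n,y,[(round(x*1000),)+p for x,p in zip(xs,pr) if p])
E
```

```text
w -0.0387 [(492, 246, 22), (494, 247, 21), (496, 247, 21), (498, 247, 21), (500, 246, 24), (502, 218, 28), (504, 188, 12), (506, 188, 12), (508, 188, 12), (510, 188, 12), (512, 187, 12), (514, 188, 12), (516, 188, 12), (518, 187, 12), (520, 187, 12), (522, 188, 12), (524, 187, 12), (526, 187, 12), (528, 188, 12), (530, 173, 35), (532, 192, 150), (534, 225, 152), (536, 226, 152), (538, 226, 152), (540, 228, 151), (542, 234, 150), (544, 234, 149), (546, 234, 151)]
w -0.1185 [(492, 238, 33), (494, 240, 30), (496, 239, 33), (498, 173, 48), (500, 153, 52), (502, 157, 52), (504, 191, 18), (506, 202, 11), (508, 202, 13), (510, 202, 12), (512, 201, 12), (514, 201, 12), (516, 201, 12), (518, 201, 12), (520, 200, 11), (522, 200, 11), (524, 200, 11), (526, 201, 11), (528, 201, 11), (530, 200, 12), (532, 160, 78), (534, 189, 161), (536, 222, 159), (538, 224, 160), (540, 229, 161), (542, 229, 158), (544, 232, 157), (546, 236, 157)]
w -0.198 [(492, 244, 25), (494, 241, 28), (496, 232, 37), (498, 233, 36), (500, 232, 36), (502, 230, 38), (504, 228, 36), (506, 214, 13), (508, 214, 11), (510, 214, 11
[... 953 characters left out ...]
125, 4), (518, 123, 6), (520, 123, 6), (522, 125, 6), (524, 125, 7), (526, 123, 5), (528, 128, 8), (530, 116, 13), (532, 102, 91), (534, 128, 149), (536, 127, 146), (538, 133, 146), (540, 126, 147), (542, 140, 147), (544, 143, 147), (546, 141, 144)]
t -0.198 [(492, 153, 37), (494, 153, 40), (496, 156, 36), (498, 147, 37), (500, 147, 38), (502, 139, 39), (504, 115, 22), (506, 121, 4), (508, 121, 4), (510, 120, 6), (512, 121, 6), (514, 122, 6), (516, 120, 6), (518, 120, 2), (520, 120, 4), (522, 120, 6), (524, 119, 5), (526, 122, 6), (528, 120, 7), (530, 122, 4), (532, 104, 26), (534, 93, 125), (536, 127, 151), (538, 129, 152), (540, 132, 149), (542, 130, 152), (544, 135, 151), (546, 138, 153)]
```

```bash
python3 -m jog '[{"x":1.5,"y":-4.4,"z":0.6,"rx":0,"ry":0,"rz":-0.155},{"x":0.9,"y":-4.6,"z":0.6,"rx":0,"ry":0,"rz":-0.155},{"x":0.2,"y":-4.7,"z":0.6,"rx":0,"ry":0,"rz":-0.155}]'
```

```text
time_s: 1.95
position: [0.4073, -0.0399, 0.2748]
tcp_rot: [-0.0, 0.933, 0.36, -0.0]
wrist_force: [-0.6, 0.4, 0.1]
grip_width: 0.0853
finger_force: 0.0
```

```bash
cat > go.py <<'E'
import sys
from h import *
# target x y z yaw(tool x in world) nrows -> per-row increments (constant world step, linear turn)
x,y,z,yaw,n=map(float,sys.argv[1:]);n=int(n)
o=observe();Q=R.from_quat(o['tcp_rot'],scalar_first=True);T=R.from_euler('z',yaw)*R.from_euler('x',np.pi)
rv=(Q.inv()*T).as_rotvec();s=(np.array([x,y,z])-o['position'])/n
print('force',o['wrist_force'].round(2),'pos',o['position'].round(4),'rv/row',(rv/n).round(4))
for i in range(n): print((Q*R.from_rotvec(rv*i/n)).inv().apply(s).round(4)*100)
E
python3 go.py .4965 .299 .14 1.82 8
```

```text
force [-0.55  0.35  0.06] pos [ 0.4073 -0.0399  0.2748] rv/row [-0.     -0.     -0.1354]
[ 3.67 -2.39  1.69]
[ 3.96 -1.87  1.69]
[ 4.18 -1.32  1.69]
[ 4.32 -0.74  1.69]
[ 4.38 -0.15  1.69]
[4.36 0.44 1.69]
[4.26 1.02 1.69]
[4.08 1.59 1.69]
```

```bash
python3 -m jog '[{"x":3.67,"y":-2.39,"z":1.7,"rx":0,"ry":0,"rz":-0.135},{"x":3.96,"y":-1.87,"z":1.7,"rx":0,"ry":0,"rz":-0.135},{"x":4.18,"y":-1.32,"z":1.7,"rx":0,"ry":0,"rz":-0.135},{"x":4.32,"y":-0.74,"z":1.7,"rx":0,"ry":0,"rz":-0.135},{"x":4.38,"y":-0.15,"z":1.7,"rx":0,"ry":0,"rz":-0.135},{"x":4.36,"y":0.44,"z":1.7,"rx":0,"ry":0,"rz":-0.135},{"x":4.26,"y":1.02,"z":1.7,"rx":0,"ry":0,"rz":-0.135},{"x":4.08,"y":1.59,"z":1.7,"rx":0,"ry":0,"rz":-0.135},{"x":0,"y":0,"z":0,"rx":0,"ry":0,"rz":0},{"x":0,"y":0,"z":0,"rx":0,"ry":0,"rz":0}]'
python3 - <<'E'
from h import *
g=cam('wrist'); save(g,'w3.png')
P=cloud(g).reshape(-1,3); h=cv2.cvtColor(g['color'],cv2.COLOR_RGB2HSV).reshape(-1,3)
q=P[(h[:,1]>130)&(P[:,2]>.017)&(P[:,2]<.032)&(abs(P[:,1]-.3)<.08)&(abs(P[:,0]-.5)<.06)]
print(len(q),np.median(q[:,2]),cv2.minAreaRect((q[:,:2]*1000).astype(np.float32)),q[:,1].min(),q[:,1].max())
E
python3 go.py .4965 .299 .009 1.82 1
```

```text
time_s: 3.2
position: [0.4982, 0.2974, 0.1389]
tcp_rot: [-0.0, 0.617, 0.787, -0.001]
wrist_force: [-1.3, 0.2, 0.2]
grip_width: 0.0852
finger_force: 0.0
3546 0.02448095775366599 ((496.90789794921875, 301.8433532714844), (22.41132164001465, 78.5583724975586), 14.420014381408691) 0.2619573831096527 0.34204180606402496
force [0.78 0.25 0.51] pos [0.4983 0.2974 0.1394] rv/row [-0.0006  0.0005 -0.0081]
[ 0.21 -0.13 13.04]
```

View pics/w3.png

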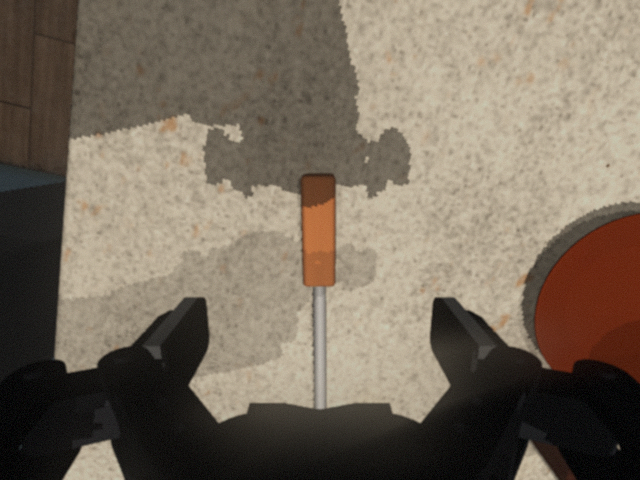

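The wrist view shows the handle centred between the fingers, at (319,230), with the shaft running straight down the image. I go down and grip it.

```bash
python3 -m jog '[{"x":0.34,"y":-0.06,"z":3,"rx":0,"ry":0,"rz":-0.008},{"x":0,"y":0,"z":3,"rx":0,"ry":0,"rz":0},{"x":0,"y":0,"z":3,"rx":0,"ry":0,"rz":0},{"x":0,"y":0,"z":2.4,"rx":0,"ry":0,"rz":0},{"x":0,"y":0,"z":1.5,"rx":0,"ry":0,"rz":0},{"x":0,"y":0,"z":0,"rx":0,"ry":0,"rz":0},{"x":0,"y":0,"z":0,"rx":0,"ry":0,"rz":0}]'
python3 -m jog '[{"x":0,"y":0,"z":0,"rx":0,"ry":0,"rz":0},{"x":0,"y":0,"z":0,"rx":0,"ry":0,"rz":0},{"x":0,"y":0,"z":0,"rx":0,"ry":0,"rz":0},{"x":0,"y":0,"z":0,"rx":0,"ry":0,"rz":0},{"x":0,"y":0,"z":0,"rx":0,"ry":0,"rz":0},{"x":0,"y":0,"z":0,"rx":0,"ry":0,"rz":0}]' 1.5 70
```

```text
time_s: 4.12
position: [0.4977, 0.3023, 0.0115]
tcp_rot: [0.0, 0.613, 0.79, 0.001]
wrist_force: [0.0, 0.1, 0.2]
grip_width: 0.0855
finger_force: 0.0
time_s: 4.88
position: [0.4972, 0.3026, 0.0108]
tcp_rot: [0.0, 0.613, 0.79, 0.001]
wrist_force: [0.3, 0.4, 4.9]
grip_width: 0.0226
finger_force: 70.2
```

```bash
python3 -m jog '[{"x":0,"y":0,"z":-1.5,"rx":0,"ry":0,"rz":0},{"x":0,"y":0,"z":-2.3,"rx":0,"ry":0,"rz":0},{"x":0,"y":0,"z":-2.3,"rx":0,"ry":0,"rz":0},{"x":0,"y":0,"z":0,"rx":0,"ry":0,"rz":0},{"x":0,"y":0,"z":0,"rx":0,"ry":0,"rz":0}]'
python3 go.py .511 .225 .072 1.59 5
```

```text
time_s: 5.5
position: [0.4959, 0.3019, 0.0707]
tcp_rot: [-0.0, 0.613, 0.79, -0.001]
wrist_force: [-0.4, -0.0, -2.7]
grip_width: 0.0227
finger_force: 69.6
force [-0.4  -0.   -2.67] pos [0.4959 0.3019 0.0707] rv/row [-0.0003  0.0001  0.0465]
[-1.56 -0.09 -0.03]
[-1.57 -0.02 -0.03]
[-1.57  0.05 -0.03]
[-1.56  0.13 -0.03]
[-1.55  0.2  -0.03]
```

```bash
python3 -m jog '[{"x":-1.56,"y":-0.09,"z":0,"rx":0,"ry":0,"rz":0.046},{"x":-1.57,"y":-0.02,"z":0,"rx":0,"ry":0,"rz":0.046},{"x":-1.57,"y":0.05,"z":0,"rx":0,"ry":0,"rz":0.046},{"x":-1.56,"y":0.13,"z":0,"rx":0,"ry":0,"rz":0.046},{"x":-1.55,"y":0.2,"z":0,"rx":0,"ry":0,"rz":0.046},{"x":0,"y":0,"z":0,"rx":0,"ry":0,"rz":0},{"x":0,"y":0,"z":0,"rx":0,"ry":0,"rz":0},{"x":0,"y":0,"z":0,"rx":0,"ry":0,"rz":0}]'
cat > shaft.py <<'E'
from h import *
import sys
o=observe();c=o['position']
for n in('top','scene'):
    g=cam(n); P=cloud(g).reshape(-1,3)
    q=P[(abs(P[:,0]-.513)<.025)&(P[:,1]>-.025)&(P[:,1]<c[1]-.055)&(P[:,2]>.03)&(P[:,2]<.105)]
    m=np.median(q,0); q=q[(abs(q[:,0]-m[0])<.012)&(abs(q[:,2]-m[2])<.02)]
    px=np.polyfit(q[:,1],q[:,0],1);pz=np.polyfit(q[:,1],q[:,2],1)
    print(n,len(q),'ymin',q[:,1].min(),'x slope',px[0],'x@face',np.polyval(px,-.0307),'z slope',pz[0],'z@-.02,.1',np.polyval(pz,[-.02,.1]))
    if len(sys.argv)>1: cv2.imwrite(f'pics/{n}_{sys.argv[1]}.png',cv2.resize(g['color'][{'top':slice(200,310),'scene':slice(200,360)}[n],{'top':slice(180,400),'scene':slice(220,430)}[n],::-1],None,fx=3,fy=3))
print(c,o['wrist_force'])
E
python3 shaft.py 1
```

```text
time_s: 6.5
position: [0.5118, 0.2259, 0.0714]
tcp_rot: [-0.0, 0.699, 0.715, 0.0]
wrist_force: [0.2, -1.1, -2.7]
grip_width: 0.0225
finger_force: 69.5
top 585 ymin -0.005636818278750918 x slope -0.021155321190382197 x@face 0.5181573683380613 z slope 0.0014377789972453206 z@-.02,.1 [0.0763304  0.07650293]
scene 348 ymin -0.009335457335388497 x slope -0.02036200934030898 x@face 0.515359696232208 z slope 0.003081202135289906 z@-.02,.1 [0.07463933 0.07500908]
[0.51178466 0.22586472 0.0713948 ] [ 0.23221393 -1.14406217 -2.67679705]
```

View pics/scene_1.png

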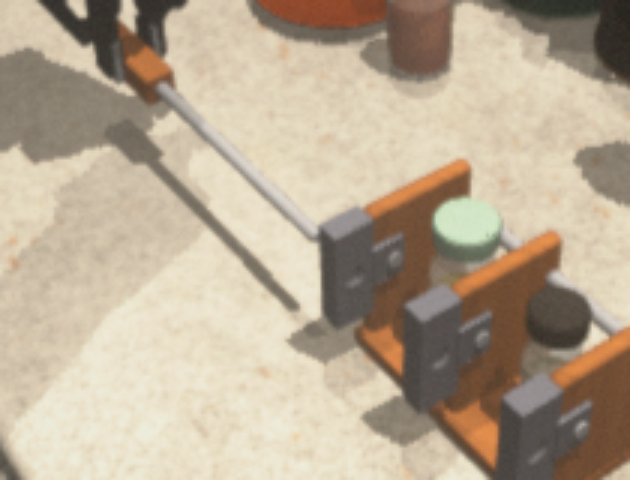

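The scene crop shows the shaft level and straight, with its tip at (315,235) heading for the middle of the left block. I correct x by −1 mm and approach gently.

```bash
python3 -m jog '[{"x":-0.8,"y":-0.1,"z":0,"rx":0,"ry":0,"rz":0},{"x":-0.8,"y":0,"z":0,"rx":0,"ry":0,"rz":0},{"x":-0.3,"y":0,"z":0,"rx":0,"ry":0,"rz":0},{"x":0,"y":0,"z":0,"rx":0,"ry":0,"rz":0},{"x":0,"y":0,"z":0,"rx":0,"ry":0,"rz":0}]'
python3 -m jog '[{"x":-0.15,"y":0,"z":0,"rx":0,"ry":0,"rz":0},{"x":-0.15,"y":0,"z":0,"rx":0,"ry":0,"rz":0},{"x":-0.15,"y":0,"z":0,"rx":0,"ry":0,"rz":0},{"x":-0.15,"y":0,"z":0,"rx":0,"ry":0,"rz":0},{"x":0,"y":0,"z":0,"rx":0,"ry":0,"rz":0}]'
python3 -m jog '[{"x":-0.15,"y":0,"z":0,"rx":0,"ry":0,"rz":0},{"x":-0.15,"y":0,"z":0,"rx":0,"ry":0,"rz":0},{"x":0,"y":0,"z":0,"rx":0,"ry":0,"rz":0}]'
```

```text
time_s: 7.22
position: [0.5113, 0.2064, 0.0714]
tcp_rot: [-0.0, 0.699, 0.715, 0.0]
wrist_force: [-0.5, -0.7, -2.8]
grip_width: 0.0228
finger_force: 69.5
time_s: 7.85
position: [0.5113, 0.2002, 0.0713]
tcp_rot: [-0.0, 0.699, 0.715, -0.0]
wrist_force: [-0.7, 0.8, -1.1]
grip_width: 0.0225
finger_force: 69.4
time_s: 8.22
position: [0.5114, 0.1973, 0.0713]
tcp_rot: [-0.0, 0.699, 0.715, -0.0]
wrist_force: [-0.1, -0.5, -1.2]
grip_width: 0.0227
finger_force: 69.5
```

The tip has entered about 4 mm with a slight upward load, so the rail sits a touch low. I raise it 0.5 mm and go on.

```bash
python3 -m jog '[{"x":0,"y":0,"z":-0.05,"rx":0,"ry":0,"rz":0},{"x":0,"y":0,"z":0,"rx":0,"ry":0,"rz":0}]'
python3 -m jog '[{"x":-0.2,"y":0,"z":0,"rx":0,"ry":0,"rz":0},{"x":-0.2,"y":0,"z":0,"rx":0,"ry":0,"rz":0},{"x":0,"y":0,"z":0,"rx":0,"ry":0,"rz":0}]'; python3 -c "from h import *;print(observe()['ft_torque'])"
python3 -m jog '[{"x":-0.2,"y":0,"z":0,"rx":0,"ry":0,"rz":0},{"x":-0.2,"y":0,"z":0,"rx":0,"ry":0,"rz":0},{"x":0,"y":0,"z":0,"rx":0,"ry":0,"rz":0}]'; python3 -c "from h import *;print(observe()['ft_torque'])"
```

```text
time_s: 8.48
position: [0.5115, 0.1974, 0.0719]
tcp_rot: [0.0, 0.699, 0.715, 0.0]
wrist_force: [-0.3, 0.2, -1.9]
grip_width: 0.0225
finger_force: 69.5
time_s: 8.85
position: [0.5115, 0.1932, 0.0718]
tcp_rot: [-0.0, 0.699, 0.715, -0.0]
wrist_force: [0.5, -0.3, -1.7]
grip_width: 0.0225
finger_force: 69.5
[ 0.02951952 -0.02307729 -0.03926439]
time_s: 9.22
position: [0.5116, 0.1892, 0.0718]
tcp_rot: [-0.0, 0.699, 0.715, -0.0]
wrist_force: [-0.9, -0.2, -2.0]
grip_width: 0.0228
finger_force: 69.5
[ 0.07212761 -0.0105414  -0.02045806]
```

```bash
python3 -m jog '[{"x":-0.3,"y":0,"z":0,"rx":0,"ry":0,"rz":0},{"x":-0.3,"y":0,"z":0,"rx":0,"ry":0,"rz":0},{"x":-0.3,"y":0,"z":0,"rx":0,"ry":0,"rz":0},{"x":-0.3,"y":0,"z":0,"rx":0,"ry":0,"rz":0},{"x":0,"y":0,"z":0,"rx":0,"ry":0,"rz":0}]'; python3 -m jog '[{"x":-0.5,"y":0,"z":0,"rx":0,"ry":0,"rz":0},{"x":-0.5,"y":0,"z":0,"rx":0,"ry":0,"rz":0},{"x":-0.5,"y":0,"z":0,"rx":0,"ry":0,"rz":0},{"x":-0.5,"y":0,"z":0,"rx":0,"ry":0,"rz":0},{"x":-0.5,"y":0,"z":0,"rx":0,"ry":0,"rz":0},{"x":-0.5,"y":0,"z":0,"rx":0,"ry":0,"rz":0},{"x":-0.5,"y":0,"z":0,"rx":0,"ry":0,"rz":0},{"x":-0.5,"y":0,"z":0,"rx":0,"ry":0,"rz":0},{"x":0,"y":0,"z":0,"rx":0,"ry":0,"rz":0}]'; python3 -c "from h import *;print(observe()['ft_torque'])"; python3 go.py .5132 .1 .072 1.5903 1
```

```text
time_s: 9.85
position: [0.5118, 0.1771, 0.0718]
tcp_rot: [-0.0, 0.699, 0.715, -0.0]
wrist_force: [0.4, 0.4, -1.5]
grip_width: 0.0229
finger_force: 69.5
time_s: 10.98
position: [0.5127, 0.137, 0.0718]
tcp_rot: [-0.0, 0.699, 0.715, -0.0]
wrist_force: [0.5, -0.2, -0.8]
grip_width: 0.0224
finger_force: 69.5
[ 0.06799632 -0.03424481 -0.0425281 ]
force [ 0.49 -0.2  -0.76] pos [0.5127 0.137  0.0718] rv/row [-0.0001  0.      0.002 ]
[-3.7  -0.03 -0.02]
```

```bash
python3 -m jog '[{"x":0,"y":0,"z":-0.05,"rx":0,"ry":0,"rz":0},{"x":-0.3,"y":0,"z":0,"rx":0,"ry":0,"rz":0},{"x":-0.3,"y":0,"z":0,"rx":0,"ry":0,"rz":0},{"x":-0.3,"y":0,"z":0,"rx":0,"ry":0,"rz":0},{"x":-0.3,"y":0,"z":0,"rx":0,"ry":0,"rz":0},{"x":0,"y":0,"z":0,"rx":0,"ry":0,"rz":0}]'; python3 -m jog '[{"x":-0.15,"y":0,"z":0,"rx":0,"ry":0,"rz":0},{"x":-0.15,"y":0,"z":0,"rx":0,"ry":0,"rz":0},{"x":-0.15,"y":0,"z":0,"rx":0,"ry":0,"rz":0},{"x":-0.15,"y":0,"z":0,"rx":0,"ry":0,"rz":0},{"x":0,"y":0,"z":0,"rx":0,"ry":0,"rz":0}]'; python3 -m jog '[{"x":-0.15,"y":0,"z":0,"rx":0,"ry":0,"rz":0},{"x":-0.15,"y":0,"z":0,"rx":0,"ry":0,"rz":0},{"x":0,"y":0,"z":0,"rx":0,"ry":0,"rz":0}]'
```

```text
time_s: 11.72
position: [0.513, 0.1251, 0.0723]
tcp_rot: [-0.0, 0.699, 0.715, -0.0]
wrist_force: [-0.0, -0.3, -1.7]
grip_width: 0.0224
finger_force: 69.5
time_s: 12.35
position: [0.5131, 0.1193, 0.0723]
tcp_rot: [-0.0, 0.699, 0.715, 0.0]
wrist_force: [0.8, -1.1, -1.7]
grip_width: 0.0227
finger_force: 69.5
time_s: 12.72
position: [0.5132, 0.1163, 0.0723]
tcp_rot: [-0.0, 0.699, 0.715, 0.0]
wrist_force: [-0.6, 0.1, -2.0]
grip_width: 0.0224
finger_force: 69.5
```

```bash
python3 -m jog '[{"x":-0.2,"y":0,"z":0,"rx":0,"ry":0,"rz":0},{"x":-0.2,"y":0,"z":0,"rx":0,"ry":0,"rz":0},{"x":-0.2,"y":0,"z":0,"rx":0,"ry":0,"rz":0},{"x":0,"y":0,"z":0,"rx":0,"ry":0,"rz":0}]'; python3 -m jog '[{"x":-0.3,"y":0,"z":0,"rx":0,"ry":0,"rz":0},{"x":-0.3,"y":0,"z":0,"rx":0,"ry":0,"rz":0},{"x":-0.3,"y":0,"z":0,"rx":0,"ry":0,"rz":0},{"x":-0.3,"y":0,"z":0,"rx":0,"ry":0,"rz":0},{"x":-0.3,"y":0,"z":0,"rx":0,"ry":0,"rz":0},{"x":-0.3,"y":0,"z":0,"rx":0,"ry":0,"rz":0},{"x":0,"y":0,"z":0,"rx":0,"ry":0,"rz":0}]'; python3 -m jog '[{"x":-0.4,"y":0,"z":0,"rx":0,"ry":0,"rz":0},{"x":-0.4,"y":0,"z":0,"rx":0,"ry":0,"rz":0},{"x":-0.4,"y":0,"z":0,"rx":0,"ry":0,"rz":0},{"x":-0.4,"y":0,"z":0,"rx":0,"ry":0,"rz":0},{"x":-0.4,"y":0,"z":0,"rx":0,"ry":0,"rz":0},{"x":-0.4,"y":0,"z":0,"rx":0,"ry":0,"rz":0},{"x":-0.4,"y":0,"z":0,"rx":0,"ry":0,"rz":0},{"x":-0.4,"y":0,"z":0,"rx":0,"ry":0,"rz":0},{"x":0,"y":0,"z":0,"rx":0,"ry":0,"rz":0}]';python3 -c "from h import *;print(observe()['ft_torque'])"
```

```text
time_s: 13.22
position: [0.5133, 0.1102, 0.0723]
tcp_rot: [-0.0, 0.699, 0.715, -0.0]
wrist_force: [-0.2, -0.3, -1.7]
grip_width: 0.0226
finger_force: 69.5
time_s: 14.1
position: [0.5137, 0.0922, 0.0723]
tcp_rot: [-0.0, 0.699, 0.715, -0.0]
wrist_force: [0.5, -0.4, -1.7]
grip_width: 0.0226
finger_force: 69.5
time_s: 15.22
position: [0.5144, 0.0601, 0.0723]
tcp_rot: [-0.0, 0.699, 0.715, 0.0]
wrist_force: [0.1, 0.6, -1.5]
grip_width: 0.0222
finger_force: 69.5
[ 0.01671792  0.02804342 -0.0128901 ]
```

```bash
python3 -m jog '[{"x":-0.3,"y":0,"z":0,"rx":0,"ry":0,"rz":0},{"x":-0.3,"y":0,"z":0,"rx":0,"ry":0,"rz":0},{"x":-0.3,"y":0,"z":0,"rx":0,"ry":0,"rz":0},{"x":-0.3,"y":0,"z":0,"rx":0,"ry":0,"rz":0},{"x":-0.15,"y":0,"z":0,"rx":0,"ry":0,"rz":0},{"x":-0.15,"y":0,"z":0,"rx":0,"ry":0,"rz":0},{"x":0,"y":0,"z":0,"rx":0,"ry":0,"rz":0}]'; python3 -m jog '[{"x":-0.15,"y":0,"z":0,"rx":0,"ry":0,"rz":0},{"x":-0.15,"y":0,"z":0,"rx":0,"ry":0,"rz":0},{"x":-0.15,"y":0,"z":0,"rx":0,"ry":0,"rz":0},{"x":-0.15,"y":0,"z":0,"rx":0,"ry":0,"rz":0},{"x":0,"y":0,"z":0,"rx":0,"ry":0,"rz":0}]'; python3 -m jog '[{"x":-0.2,"y":0,"z":0,"rx":0,"ry":0,"rz":0},{"x":-0.2,"y":0,"z":0,"rx":0,"ry":0,"rz":0},{"x":0,"y":0,"z":0,"rx":0,"ry":0,"rz":0}]';python3 -c "from h import *;print(observe()['ft_torque'])"
```

```text
time_s: 16.1
position: [0.5148, 0.0453, 0.0723]
tcp_rot: [-0.0, 0.699, 0.715, 0.0]
wrist_force: [0.5, 0.3, -0.7]
grip_width: 0.0227
finger_force: 69.5
time_s: 16.73
position: [0.5149, 0.0393, 0.0723]
tcp_rot: [0.0, 0.699, 0.715, 0.0]
wrist_force: [-0.6, 0.7, -2.1]
grip_width: 0.0225
finger_force: 69.5
time_s: 17.1
position: [0.515, 0.0352, 0.0723]
tcp_rot: [0.0, 0.699, 0.715, 0.0]
wrist_force: [0.6, 0.2, -1.7]
grip_width: 0.0225
finger_force: 69.5
[ 0.0513891  -0.0253848  -0.03050254]
```

Through all three blocks with almost no load. I move towards home, with small steps at the end.

```bash
python3 -m jog '[{"x":-0.3,"y":0,"z":0,"rx":0,"ry":0,"rz":0},{"x":-0.3,"y":0,"z":0,"rx":0,"ry":0,"rz":0},{"x":-0.3,"y":0,"z":0,"rx":0,"ry":0,"rz":0},{"x":-0.3,"y":0,"z":0,"rx":0,"ry":0,"rz":0},{"x":-0.3,"y":0,"z":0,"rx":0,"ry":0,"rz":0},{"x":-0.3,"y":0,"z":0,"rx":0,"ry":0,"rz":0},{"x":0,"y":0,"z":0,"rx":0,"ry":0,"rz":0}]'; python3 -m jog '[{"x":-0.1,"y":0,"z":0,"rx":0,"ry":0,"rz":0},{"x":-0.1,"y":0,"z":0,"rx":0,"ry":0,"rz":0},{"x":0,"y":0,"z":0,"rx":0,"ry":0,"rz":0}]'; python3 -m jog '[{"x":-0.1,"y":0,"z":0,"rx":0,"ry":0,"rz":0},{"x":0,"y":0,"z":0,"rx":0,"ry":0,"rz":0}]'
```

```text
time_s: 17.98
position: [0.5154, 0.0172, 0.0723]
tcp_rot: [0.0, 0.699, 0.715, 0.0]
wrist_force: [-0.2, 0.1, -1.0]
grip_width: 0.0228
finger_force: 69.5
time_s: 18.35
position: [0.5154, 0.0154, 0.0723]
tcp_rot: [0.0, 0.699, 0.715, -0.0]
wrist_force: [-0.1, 0.0, -2.2]
grip_width: 0.0227
finger_force: 69.5
time_s: 18.6
position: [0.5154, 0.0143, 0.0723]
tcp_rot: [0.0, 0.699, 0.715, -0.0]
wrist_force: [-0.5, -0.7, -2.0]
grip_width: 0.0229
finger_force: 69.5
```

```bash
for i in 1; do python3 -m jog '[{"x":-0.1,"y":0,"z":0,"rx":0,"ry":0,"rz":0},{"x":0,"y":0,"z":0,"rx":0,"ry":0,"rz":0}]';  python3 -m jog '[{"x":-0.1,"y":0,"z":0,"rx":0,"ry":0,"rz":0},{"x":0,"y":0,"z":0,"rx":0,"ry":0,"rz":0}]'; done | grep -E "posi|wrist"
```

```text
position: [0.5155, 0.0133, 0.0723]
wrist_force: [-0.7, -0.7, -1.0]
position: [0.5154, 0.0123, 0.0723]
wrist_force: [-0.2, 0.1, -2.2]
```

```bash
python3 -m jog '[{"x":-0.06,"y":0,"z":0,"rx":0,"ry":0,"rz":0},{"x":0,"y":0,"z":0,"rx":0,"ry":0,"rz":0}]' | grep -E "posi|wrist";  python3 -m jog '[{"x":-0.06,"y":0,"z":0,"rx":0,"ry":0,"rz":0},{"x":0,"y":0,"z":0,"rx":0,"ry":0,"rz":0}]' | grep -E "posi|wrist"
```

```text
position: [0.5155, 0.0118, 0.0723]
wrist_force: [-0.4, 0.1, -2.3]
position: [0.5155, 0.0112, 0.0723]
wrist_force: [-0.9, -0.1, -2.8]
```

```bash
python3 -m jog '[{"x":-0.06,"y":0,"z":0,"rx":0,"ry":0,"rz":0},{"x":0,"y":0,"z":0,"rx":0,"ry":0,"rz":0}]' | grep -E "posi|wrist"
python3 -m jog '[{"x":-0.06,"y":0,"z":0,"rx":0,"ry":0,"rz":0},{"x":0,"y":0,"z":0,"rx":0,"ry":0,"rz":0}]' | grep -E "posi|wrist"
```

```text
position: [0.5155, 0.0108, 0.0723]
wrist_force: [-0.5, 1.8, -2.8]
position: [0.5155, 0.0108, 0.0723]
wrist_force: [-0.7, 4.4, -0.2]
```

Contact, at about 5 N per mm. I press on to about 10 N.

```bash
python3 -m jog '[{"x":-0.06,"y":0,"z":0,"rx":0,"ry":0,"rz":0},{"x":0,"y":0,"z":0,"rx":0,"ry":0,"rz":0}]' | grep -E "posi|wrist"
python3 -m jog '[{"x":-0.05,"y":0,"z":0,"rx":0,"ry":0,"rz":0},{"x":0,"y":0,"z":0,"rx":0,"ry":0,"rz":0}]' | grep -E "posi|wrist"
```

```text
position: [0.5155, 0.0108, 0.0724]
wrist_force: [-0.1, 6.9, -0.5]
position: [0.5155, 0.0108, 0.0724]
wrist_force: [-1.3, 8.2, -0.5]
```

```bash
python3 -m jog '[{"x":-0.05,"y":0,"z":0,"rx":0,"ry":0,"rz":0},{"x":0,"y":0,"z":0,"rx":0,"ry":0,"rz":0},{"x":0,"y":0,"z":0,"rx":0,"ry":0,"rz":0}]' | grep -E "posi|wrist"
python3 shaft.py 2 2>&1 | tail -1
```

```text
position: [0.5155, 0.0107, 0.0724]
wrist_force: [-0.1, 9.3, -1.0]
TypeError: expected non-empty vector for x
```

```bash
python3 -m jog '[{"x":0.12,"y":0,"z":0,"rx":0,"ry":0,"rz":0},{"x":0,"y":0,"z":0,"rx":0,"ry":0,"rz":0}]' | grep -E "posi|wrist"
python3 -m jog '[{"x":0,"y":0,"z":0,"rx":0,"ry":0,"rz":0},{"x":0,"y":0,"z":0,"rx":0,"ry":0,"rz":0},{"x":0,"y":0,"z":0,"rx":0,"ry":0,"rz":0},{"x":0,"y":0,"z":0,"rx":0,"ry":0,"rz":0},{"x":0,"y":0,"z":0,"rx":0,"ry":0,"rz":0},{"x":0,"y":0,"z":0,"rx":0,"ry":0,"rz":0}]' 7
python3 - <<'E'
from h import *
g=cam('scene'); cv2.imwrite('pics/f1.png',cv2.resize(g['color'][180:380,220:450,::-1],None,fx=3,fy=3))
E
```

```text
position: [0.5154, 0.0108, 0.0723]
wrist_force: [-0.1, 4.8, -0.6]
time_s: 22.02
position: [0.5156, 0.0096, 0.0723]
tcp_rot: [0.0, 0.699, 0.715, -0.0]
wrist_force: [-0.6, -0.8, 0.1]
grip_width: 0.0702
finger_force: 0.0
```

View pics/f1.png

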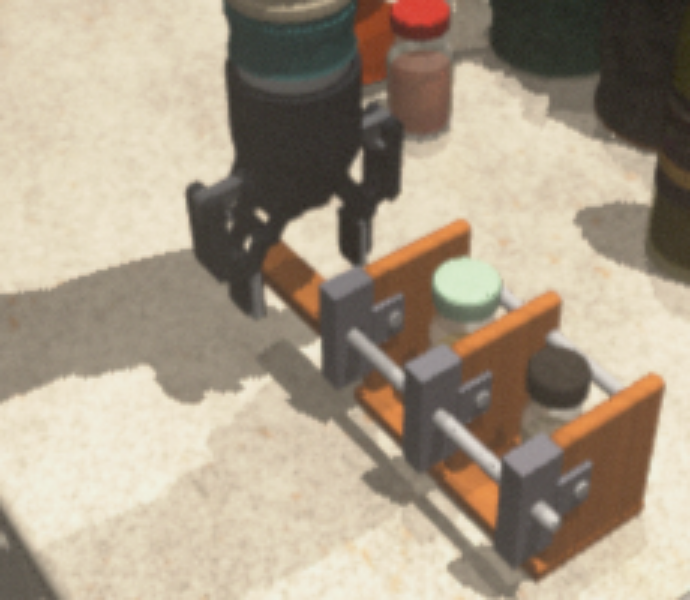

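The crop shows the handle home against the left block at about (320,315), and the shaft coming out of the right block at (545,515). The fingers are open clear of the handle, so I retreat upwards.

```bash
python3 -m jog '[{"x":0,"y":0,"z":-1,"rx":0,"ry":0,"rz":0},{"x":0,"y":0,"z":-2,"rx":0,"ry":0,"rz":0},{"x":0,"y":0,"z":-3,"rx":0,"ry":0,"rz":0},{"x":0,"y":0,"z":-3,"rx":0,"ry":0,"rz":0},{"x":0,"y":0,"z":-3,"rx":0,"ry":0,"rz":0},{"x":0,"y":0,"z":0,"rx":0,"ry":0,"rz":0},{"x":0,"y":0,"z":0,"rx":0,"ry":0,"rz":0},{"x":0,"y":0,"z":0,"rx":0,"ry":0,"rz":0}]'
python3 - <<'E'
from h import *
g=cam('scene'); cv2.imwrite('pics/f2.png',cv2.resize(g['color'][180:380,220:450,::-1],None,fx=3,fy=3))
E
```

```text
time_s: 23.08
position: [0.5144, 0.0097, 0.191]
tcp_rot: [-0.001, 0.699, 0.715, -0.001]
wrist_force: [-0.2, -1.0, 0.2]
grip_width: 0.0701
finger_force: 0.0
```

View pics/f2.png

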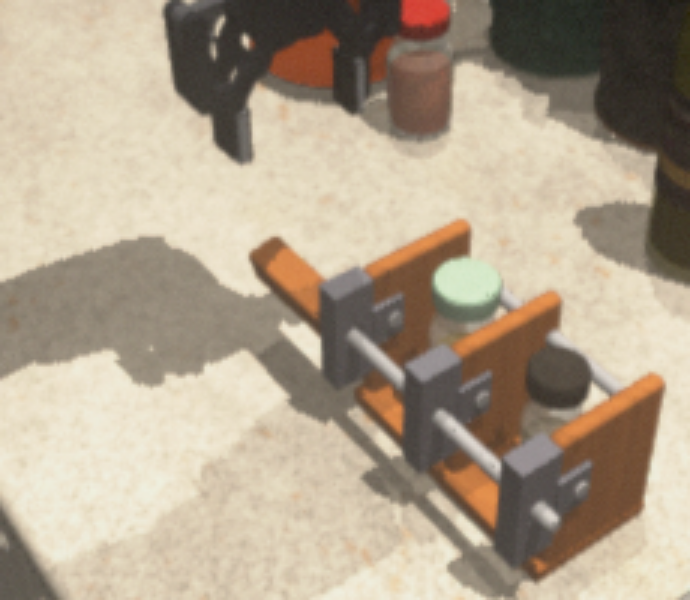

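The crop shows the rail through all three blocks, the handle seated at (320,315), the jars still standing and the gripper clear.

```bash
python3 -c "from workcell import hand_in; print(hand_in())"
```

```text
the job is handed in; nothing more can be done
None
```

The guard rail is through all three guide blocks with its handle home against the left block, pressed to about 9 N and released; the jars were not touched, and the job is handed in at about 23 s (the hand-in returned no verdict).

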